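# Roll-test stirrer shafts under a gauge bar and reject the warped one

### The job

Two steel stirrer shafts lie in the two lanes of the rolling gauge; one of them is slightly warped. With the fingertips behind it, roll first the left shaft (as the robot sees it) and then the right one gently up its lane to the spring bar: the straight shaft passes under the bar and rolls down into the trough behind it, and the warped one rides high and is stopped by the bar, so ease off as soon as you feel the bar give and never force it or lift the straight one. Then pick up the warped shaft, lay it in the steel tray, and leave the bystanders alone.

Things in the scene. Friction and masses are not known exactly. Their poses are not given: they have to be found in the camera images.
- gauge: Fixed aluminium rolling gauge, 180 x 290 mm, origin under its centre at bench height; x axis = rolling direction (away from the robot), y to the left, z up. Two lanes, centres at y = +70 mm (left) and -70 mm (right), each 135 mm wide between walls with tops at z = 32 mm. Behind the crest the lane falls into a trough closed by a wall at x = +88 mm (top z = 34 mm).
- left_start (a point): Low end of the left lane: on the lane surface, mid-lane, 12 mm over the bench. The shaft rests here against two small pegs, 41 mm left and right of this point (faces towards the shaft at this point's x, tops 12 mm above it). The 70 mm between them are free for fingers; in front of them is only a base plate, 6 mm over the bench, reaching 25 mm towards the robot.
- right_start (a point): The same point of the right lane.
- left_crest (a point): Crest of the left lane, on its surface mid-lane, 80 mm along the gauge's x from the start and 9.8 mm higher (a 7 degree rise). A shaft let go before the crest tends to roll back to the pegs; a straight one pushed until its centre is over the crest rolls on by itself into the trough.
- right_crest (a point): The same point of the right lane.
- gauge_bar (a joint): Travel (m) of the gauge bar: 0 at rest, grows as it is pushed along the gauge's x; its spring gives 1 N per mm; beyond 10 mm it is forced. A steel straightedge over both lanes, 5 mm thick, near face 5 mm before the crest, far face over the crest; underside 41.4 mm, top 61.4 mm over the bench. The gap stays. A warped shaft stops with its centre some 10 to 15 mm before the crest.
- shaft_a_mid (a point): Centre of one steel shaft (180 g, 104 mm long, 18 mm thick, rounded ends, polished: friction about 0.2), lying along its own y axis in one of the lanes. Either shaft may be the warped one and may lie in either lane; the warped one has a corkscrew bend of about 3 mm, so it fills about 24 mm of height and width.
- shaft_b_mid (a point): Centre of the other steel shaft, of the same nominal size and weight, lying along its own y axis in the other lane. A shaft pushed off its middle turns askew in the lane.
- tray_in (a point): Centre of the inner floor (4 mm above the bench) of a fixed open steel tray, 115 x 175 mm outside (x, y), 28 mm high, 4 mm walls, for rejects. Its y axis is its long side.
- dish: Bystander: round petri dish, 93 mm across, 15 mm high, origin under its centre. Not to be moved.
- pen: Bystander: marker pen, 131 mm long, lying left of the gauge, origin under its centre. Not to be moved.
- tweezers: Bystander: forceps, 130 mm long, 10 mm high, lying between gauge and tray, origin under its centre. Not to be moved.
- reagent: Bystander: white reagent bottle, 47 mm across, 100 mm high, origin under its centre. Not to be moved.
Not all that is in view belongs to the job. What is shaped like the part that bears shaft_a_mid but green is not meant.

How it is judged:
On the way, in this order (a step that is already met when the one before it is completed fails the run):
1. the shaft in the left lane is tested: it has passed under the bar, or has been pressed against the bar so that the bar gives (1 mm) (((y of shaft_a_mid in the frame of gauge above 0 m and (x of shaft_a_mid in the frame of gauge above 0.045 m and z of shaft_a_mid in the frame of gauge below 0.045 m)) or (y of shaft_b_mid in the frame of gauge above 0 m and (x of shaft_b_mid in the frame of gauge between -0.01 and 0.03 m and z of shaft_b_mid in the frame of gauge below 0.05 m and value of joint gauge_bar above 0.001 m)))), for 0.05 s.
2. the shaft in the right lane is tested in the same way (((y of shaft_a_mid in the frame of gauge below 0 m and (x of shaft_a_mid in the frame of gauge above 0.045 m and z of shaft_a_mid in the frame of gauge below 0.045 m)) or (y of shaft_b_mid in the frame of gauge below 0 m and (x of shaft_b_mid in the frame of gauge between -0.01 and 0.03 m and z of shaft_b_mid in the frame of gauge below 0.05 m and value of joint gauge_bar above 0.001 m)))), for 0.05 s.
At the end, for the whole second after the job is handed in: The straight shaft lies still in the trough behind the bar, the warped shaft lies still inside the tray (its centre within the tray's walls and below 30 mm over its floor), and the bar is back at rest (within 1.5 mm) (x of shaft_a_mid in the frame of gauge between 0.045 and 0.088 m and z of shaft_a_mid in the frame of gauge below 0.045 m and value of joint gauge_bar below 0.0015 m and x of shaft_b_mid in the frame of tray_in between -0.055 and 0.055 m and y of shaft_b_mid in the frame of tray_in between -0.085 and 0.085 m and z of shaft_b_mid in the frame of tray_in below 0.03 m and linear speed of each of shaft_a, shaft_b below 0.02 m/s); the robot touches nothing.
It fails at once if the bar is forced: pushed back by more than 10 mm (value of joint gauge_bar above 0.01 m).
It fails at once if the straight shaft is lifted off the gauge (z of shaft_a_mid in the frame of gauge above 0.05 m).
It fails at once if a shaft is batted: over 0.25 m/s on the way up to the bar ((x of shaft_a_mid in the frame of gauge below 0.02 m and z of shaft_a_mid in the frame of gauge below 0.045 m and linear speed of shaft_a above 0.25 m/s)).
It fails at once if a bystander is moved by more than 20 mm (distance of any of dish, pen, tweezers, reagent from where it was at the start of the episode above 0.02 m).
It also fails if it takes over 66 s, if anything falls off the work surface, if the arm or the gripper's body presses on something with over 40 N, if the wrist force passes 120 N, or if a joint passes its speed limit or range.

### The arm

A 6-joint arm with a two-finger parallel gripper is mounted at the origin on a cart in front of the work surface, level with it; the furniture and walls round the work are solid. World frame = base frame: x ahead of the robot, y to its left, z up, the work surface at z = 0. Lengths are in m, angles in rad, forces in N, time in s.
With the tool pointing down it reaches from about 0.275 to 0.975 m from the base axis. Payload 8.4 kg.
Tool frame: the origin (TCP) lies at the very end of the fingers, on their centre line; the grasp point (between the pads) lies 19 mm behind it (arm.hold_point_z is the distance from the TCP to the grasp point, in m); z points along the fingers, y is the direction in which the jaws open and shut (so a half turn about z gives the same grasp; the last joint's range is limited). The gripper opens to 92 mm and grips with 3 to 60 N. Pads are 20 mm wide; open, the fingers measure 128 mm over their backs; the gripper's body (75 mm by 189 mm) begins 69 mm behind the grasp point.
Start: joints at [-1.317, 0.353, 1.633, -0, 1.155, -0.002], TCP at [0.158, -0.605, 0.215] pointing down, gripper open.
Joint ranges: [-2.63, 2.63], [-0.92, 2.1], [0.06, 2.66], [-1.3, 4.44], [0, 2.69], [-3.02, 3.02]. Speed limits (rad/s): [2.22, 2.22, 2.79, 3.14, 3.14, 3.14].

### API

Orientations are given as a unit quaternion [x, y, z, w].
In Python, from cell import arm, read_camera, ticket, models gives the robot as it stands.
- The arm moves only by the tool send_rows, never from a script. Its argument "plan" is a list of rows, each a list of 3 entries, a list of its own where there are three numbers: the shift along the tool's x, y, z in cm, then the turn about the tool's z in rad, then the finger opening in cm, from 0 to 9.19. A call has 1 to 20 rows; each row shifts and turns the commanded pose from where the row before left it, along the tool's axes as they then stand; what a row does not reach is not made up. A row lasts 1/12 s, in which the tool goes at most 41.7 mm and 7.16 degrees, less where a joint would pass 70% of its speed; a pose out of reach is approached as far as the arm can. A call with a gripper value outside its range is refused whole. The fingers move at their own pace and stop on an object; the grip force is fixed at half the most. Time passes only in rows, so rows that do not move let the fingers close. It gives the time, the measured TCP pose, the force and the opening at its end, in the units of the state.
- arm.sense(): the state, without advancing time (a new reading comes with each control period).
- read_camera(name): name is "side" or "top" or "wrist"; returns a dict with "frame" (480x640x3 uint8, red, green, blue), "z_map" (480x640 float32, m along the optical axis (not along the pixel's ray), 0 where there is no reading), "intrinsics" (3x3 intrinsics, pixels), "eye" and "attitude" of the camera in the world. Camera axes: x right, y up, looking along -z (the intrinsics and any distortion apply to the point x, -y, -z); pixel columns grow to the right and rows downward; lengths in m; the calibration is good to about 2 mm. The wrist camera is an equidistant fisheye: a pixel r from the principal point sees the ray r / f radians off the axis. A picture is of the moment at which its call begins.
- ticket.job_done(): hands the job in, once; it reports no verdict.
Trained networks look in a picture, given as the dict that the camera call returned (one of the last four; its "shot" number tells which), for a name from the list of things; names that differ only in an ending like _2 or _b are one class to them, and where a whole thing is asked for, a point or a joint stands for the part that bears it (a point fixed in the world has none). Each returns a list of dicts, best first, with "conf" (0 to 1); they miss things now and then, are a little off and sometimes report something else, mostly with a low value. They report only what shows in the picture. A call takes as long as a camera call. They do not tell look-alikes from the thing itself.
- models.masks_of(label, picture): "pixels" (480x640 bool, what is visible of it) and "centre" ([column, row] in pixels, amid what is visible of it).
- models.place_of(label, picture): "centre" ([column, row] in pixels: a listed point, or the origin of a listed thing).
The state is a dict: "clock": time; "joints": joint angles; "dq": joint speeds; "joint_efforts": joint torques, N m; "ee_pos": TCP position; "ee_rot": TCP orientation; "ft_force": force on the tool from outside, world axes, zero at the start; "ft_torque": the same for the moment, N m; "gripper_width": opening from 0.0 (shut) to 1.0 (fully open).
Only numpy, scipy, OpenCV 4.12 (cv2) and the standard library are available. Lean on these libraries where they do the work, as an engineer would, in place of code of your own. Each camera call takes 0.05 s, during which the arm holds its last target.

## Working session

There is one attempt and no reset: what is moved stays moved. The work goes in short steps, Python scripts to look and compute and a tool call to move; the robot and the scene stay as the last step left them, time stands still between calls to the robot, and variables do not carry over. Pictures are saved under pics/ and viewed, and the job is handed in when it is done.

Besides the shell and the picture viewer there is one more tool, called after ">>>" as name(argument=value, ...), one argument or row to a line, values as JSON. send_rows: Moves the arm, as the interface text tells. Its arguments: {"type":"object","properties":{"plan":{"type":"array","items":{"type":"array"}}},"required":["plan"]}

```bash
mkdir -p pics; ls; cat > h.py <<'E'
import numpy as np, cv2
from cell import arm, read_camera, ticket, models
from scipy.spatial.transform import Rotation as R
def Rm(a):
    a=np.array(a,float)
    return a if a.shape==(3,3) else R.from_quat(a).as_matrix()
def ray(c,uv):
    K=np.array(c['intrinsics']);x=(uv[0]-K[0,2])/K[0,0];y=(uv[1]-K[1,2])/K[1,1]
    return Rm(c['attitude'])@np.array([x,-y,-1.])
def at_z(c,uv,z):
    d=ray(c,uv);e=np.array(c['eye']);return e+d*(z-e[2])/d[2]
def deproj(c,uv):
    v=c['z_map'][int(round(uv[1])),int(round(uv[0]))]
    return np.array(c['eye'])+ray(c,uv)*v
def cloud(c):
    K=np.array(c['intrinsics']);v,u=np.mgrid[0:480,0:640];z=c['z_map']
    d=np.stack([(u-K[0,2])/K[0,0],-(v-K[1,2])/K[1,1],-np.ones_like(u,float)],-1)*z[...,None]
    return d@Rm(c['attitude']).T+np.array(c['eye'])
def proj(c,p):
    q=Rm(c['attitude']).T@(np.array(p)-np.array(c['eye']));K=np.array(c['intrinsics'])
    return K[0,0]*q[0]/-q[2]+K[0,2],K[1,1]*(-q[1])/-q[2]+K[1,2]
def save(c,n): cv2.imwrite('pics/'+n,c['frame'][:,:,::-1])
E
python3 - <<'E'
from h import *
print(arm.sense())
for n in ['top','side']:
    c=read_camera(n);save(c,n+'0.png');print(n,c['eye'],c['attitude'],c['intrinsics'],c.keys())
    for l in ['gauge','left_start','right_start','left_crest','right_crest','shaft_a_mid','tray_in','dish','pen','tweezers','reagent']:
        r=models.place_of(l,c)
        print(l,[(np.round(x['centre']).tolist(),round(x['conf'],2),np.round(deproj(c,x['centre']),3).tolist()) for x in r[:4]])
E
```

```text
pics
{'clock': 0.0, 'joints': array([-1.31739448e+00,  3.53647375e-01,  1.63410915e+00,  3.07558935e-05,
        1.15521282e+00, -2.37746839e-03]), 'dq': array([ 0.00110305,  0.00031353, -0.00045376,  0.00012419,  0.00166735,
        0.00106794]), 'joint_efforts': array([-8.59847823e-04, -5.93853629e+01, -3.34219015e+01,  6.95187296e-02,
        2.35488400e-02, -1.04802139e-04]), 'ee_pos': array([ 0.15802557, -0.6041874 ,  0.21387487]), 'ee_rot': array([ 9.91833816e-01,  1.27535124e-01, -7.22151071e-05, -6.84692119e-04]), 'ft_force': array([-0.02686185, -0.35965333,  0.63729085]), 'ft_torque': array([ 0.02330689, -0.01056233, -0.01323886]), 'gripper_width': 0.9956664795829572}
top [0.39847869 0.2533586  1.34229943] [ 0.03215302 -0.03717798 -0.7043105   0.70818832] [[439.06173128   0.         317.66069384]
 [  0.         439.06173128 241.79693802]
 [  0.           0.           1.        ]] dict_keys(['frame', 'z_map', 'intrinsics', 'eye', 'attitude', 'shot'])
gauge [([294.0, 267.0], 0.95, [0.452, 0.315, 0.02])]
left_start [([270.0, 282.0], 0.8, [0.407, 0.386, 0.005]), ([280.0, 252.0],
[... 1083 characters left out ...]
 [([322.0, 301.0], 0.73, [0.417, 0.405, 0.012])]
right_start [([362.0, 277.0], 0.93, [0.38, 0.247, 0.012])]
left_crest [([297.0, 287.0], 0.81, [0.487, 0.388, 0.022])]
right_crest [([335.0, 267.0], 0.97, [0.456, 0.243, 0.022])]
shaft_a_mid [([228.0, 384.0], 0.97, [0.426, 0.744, 0.02]), ([319.0, 290.0], 0.52, [0.427, 0.397, 0.032])]
tray_in [([400.0, 216.0], 0.88, [0.446, -0.294, 0.003])]
dish [([243.0, 315.0], 0.56, [0.535, 0.538, 0.014])]
pen [([311.0, 334.0], 0.63, [0.376, 0.539, 0.011])]
tweezers [([366.0, 245.0], 0.6, [0.455, 0.022, 0.005])]
reagent [([361.0, 277.0], 0.65, [0.383, 0.253, 0.013]), ([243.0, 277.0], 0.64, [0.643, 0.378, 0.013]), ([311.0, 334.0], 0.38, [0.377, 0.538, 0.013])]
```

View pics/top0.png

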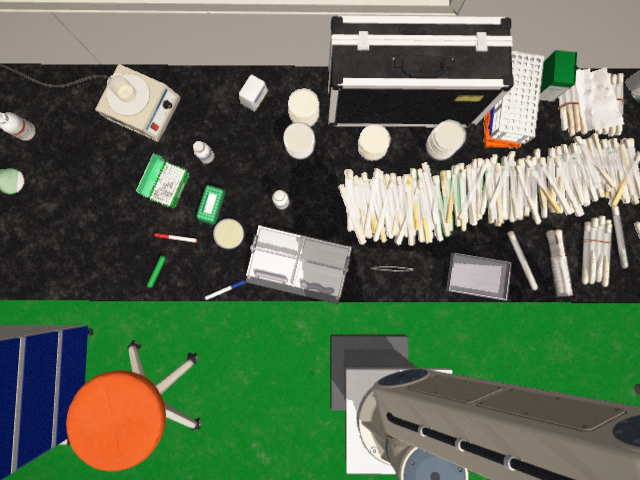

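View pics/side0.png

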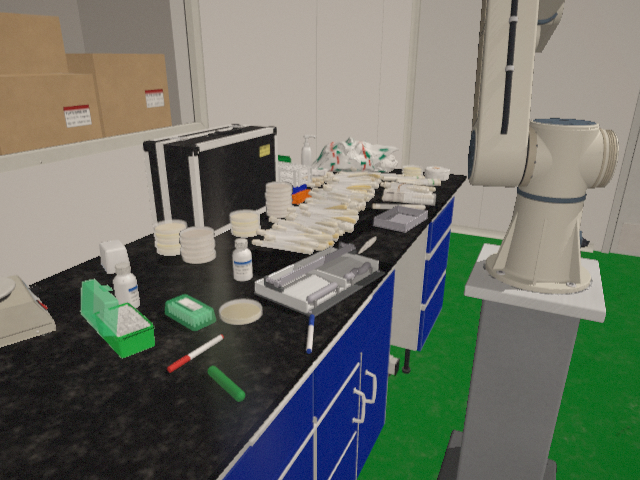

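```bash
python3 - <<'E'
from h import *
c=cv2.imread('pics/top0.png');cv2.imwrite('pics/top0z.png',cv2.resize(c[215:325,220:360],None,fx=5.5,fy=5.4,interpolation=cv2.INTER_CUBIC))
c=cv2.imread('pics/side0.png');cv2.imwrite('pics/side0z.png',cv2.resize(c[230:330,260:400],None,fx=5.5,fy=5.5,interpolation=cv2.INTER_CUBIC))
E
```

```text
(no output)
```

View pics/top0z.png

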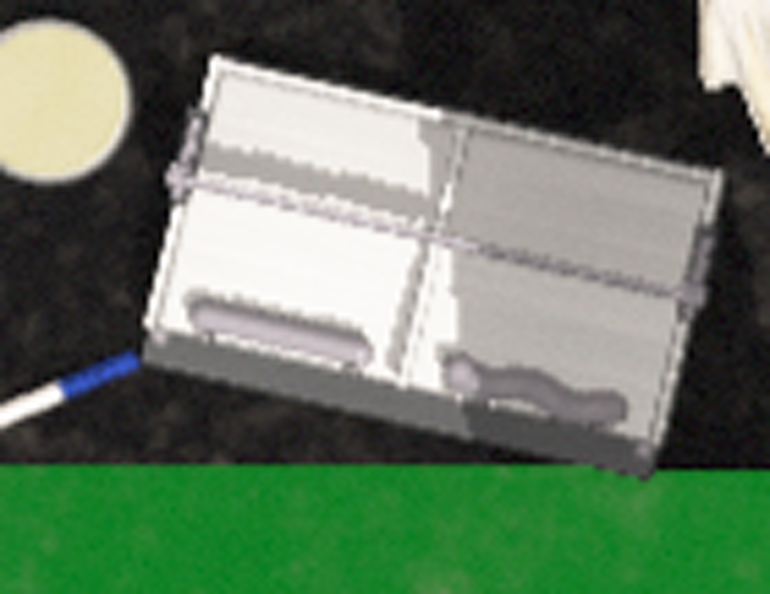

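View pics/side0z.png

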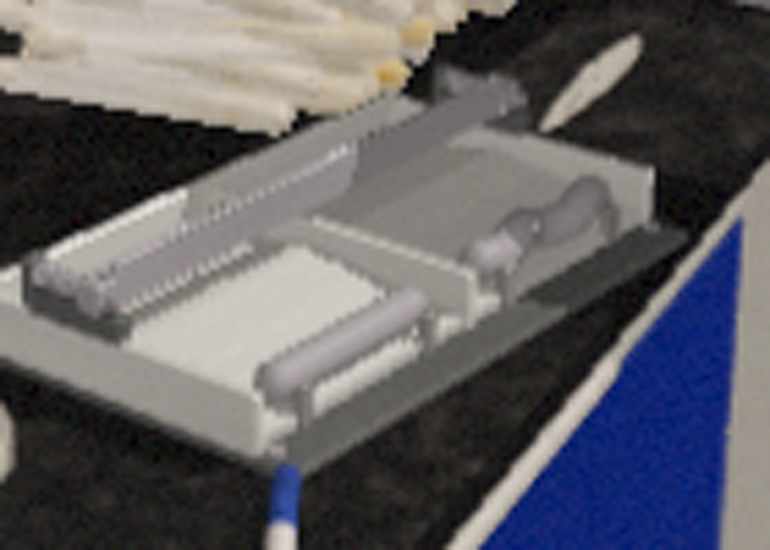

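The left shaft looks straight. The right one has a corkscrew bend and sits in the lane around zoom pixel (540,390). Next I measure the gauge pose.

```bash
python3 - <<'E'
from h import *
c=read_camera('top');s=read_camera('side')
f=lambda p:(220+p[0]/5.5,215+p[1]/5.4)
for n,p,z in [('TL',(213,58),.034),('TR',(720,175),.034),('BLplate',(143,362),.006),('BR plate',(650,475),.006),('barL',(180,190),.0614),('barR',(690,300),.0614)]:
    print(n,at_z(c,f(p),z).round(4))
P=cloud(c);
m=models.masks_of('gauge',c)[0]['pixels']
# tops: 
q=P[m];print(np.percentile(q[:,2],[1,5,25,50,75,95,99]).round(4))
for lo,hi in [(.0555,.068)]:
    b=q[(q[:,2]>lo)&(q[:,2]<hi)][:,:2];print(len(b))
    if len(b)>5:
        mm=b.mean(0);w,v=np.linalg.eigh(np.cov((b-mm).T));print(mm,v[:,1],np.degrees(np.arctan2(-v[0,1]*np.sign(v[1,1]),abs(v[1,1]))))
for cam,k in((c,'t'),(s,'s')):
  Q=cloud(cam)
  for l in ['shaft_a_mid','tray_in']:
    for r in models.masks_of(l,cam)[:4]:
        b=Q[r['pixels']];print(k,l,round(r['conf'],2),len(b),b.mean(0).round(4),np.ptp(b,axis=0).round(3))
t=models.masks_of('tray_in',c)[0]['pixels'];u=t.astype(np.uint8)
rc=cv2.minAreaRect(np.argwhere(t)[:,::-1].astype(np.float32));bx=cv2.boxPoints(rc)
print('tray',[at_z(c,p,.028).round(3).tolist() for p in bx])
g=cv2.minAreaRect(np.argwhere(m)[:,::-1].astype(np.float32));print('g',[at_z(c,p,.03).round(3).tolist() for p in cv2.boxPoints(g)])
E
```

```text
TL [0.5746 0.4216 0.034 ]
TR [0.511  0.1448 0.034 ]
BLplate [0.4063 0.4605 0.006 ]
BR plate [0.3449 0.1813 0.006 ]
barL [0.4988 0.4342 0.0614]
barR [0.4408 0.1631 0.0614]
[0.0011 0.0043 0.0122 0.0166 0.0209 0.0515 0.0638]
194
[0.47664428 0.29503663] [0.22426626 0.97452791] -12.959735180058145
t shaft_a_mid 0.75 188 [0.4359 0.7269 0.0296] [0.09  0.508 1.341]
t shaft_a_mid 0.64 214 [0.4251 0.3842 0.0279] [0.036 0.1   0.028]
t tray_in 0.82 2361 [ 0.4286 -0.2425  0.0123] [0.139 0.59  1.347]
t tray_in 0.55 5114 [0.4675 0.3035 0.0262] [0.23  0.308 1.345]
s shaft_a_mid 0.87 493 [0.434  0.7402 0.0153] [0.093 0.05  0.016]
s shaft_a_mid 0.52 222 [0.4212 0.3914 0.0275] [0.033 0.111 0.018]
s tray_in 0.83 980 [ 0.4274 -0.2374  0.0144] [0.48  1.656 0.511]
tray [[0.385, -0.136, 0.028], [0.501, -0.157, 0.028], [0.473, -0.34, 0.028], [0.357, -0.317, 0.028]]
g [[0.406, 0.469, 0.03], [0.583, 0.432, 0.03], [0.515, 0.139, 0.03], [0.34, 0.18, 0.03]]
```

>>> send_rows(
  plan=[
    [[0,0,0],-0.12,2],
    [[0,0,0],-0.12,2],
    [[0,0,0],-0.12,2],
    [[0,0,0],-0.12,2],
    [[0,0,0],-0.12,2],
    [[0,0,0],-0.12,2],
    [[0,0,0],-0.12,2],
    [[0,0,0],-0.12,2],
    [[0,0,0],-0.12,2],
    [[0,0,0],-0.12,2],
    [[0,0,0],-0.12,2],
    [[0,0,0],-0.12,2],
    [[0,0,0],-0.12,2],
    [[0,0,0],-0.12,2],
    [[0,0,0],-0.12,2],
    [[0,0,0],-0.12,2],
    [[0,0,0],-0.12,2],
    [[0,0,0],-0.12,2],
    [[0,0,0],-0.12,2],
    [[0,0,0],-0.12,2],
  ],
)

```text
clock: 3.27
ee_pos: [0.1581, -0.6047, 0.2146]
ee_rot: [0.238, 0.971, -0.0, -0.0]
ft_force: [-0.2, -0.3, -0.6]
gripper_width: 0.219
```

>>> send_rows(
  plan=[
    [[0,0,0],-0.12,2],
    [[0,0,0],-0.12,2],
    [[0,0,0],-0.02,2],
    [[-3,2,0],0,2],
    [[-3,3,0],0,2],
    [[0,4,0],0,2],
    [[0,4,0],0,2],
    [[0,4,0],0,2],
    [[0,4,0],0,2],
    [[0,4,0],0,2],
    [[0,4,0],0,2],
    [[0,4,0],0,2],
    [[0,4,0],0,2],
    [[0,4,0],0,2],
    [[0,4,0],0,2],
    [[0,4,0],0,2],
    [[0,4,0],0,2],
    [[0,4,0],0,2],
    [[0,4,0],0,2],
    [[0,4,0],0,2],
  ],
)

```text
clock: 4.93
ee_pos: [0.3616, 0.017, 0.215]
ee_rot: [0.114, 0.993, 0.0, 0.001]
ft_force: [1.9, -0.5, -0.5]
gripper_width: 0.219
```

>>> send_rows(
  plan=[
    [[0,4,0],0,2],
    [[0,4,0],0,2],
    [[0,4,0],0,2],
    [[0,4,0],0,2],
    [[0,4,0],0,2],
    [[0,4,0],0,2],
    [[0,4,0],0,2],
    [[0,3,0],0,2],
    [[0,0,0],0,2],
    [[0,0,0],0,2],
  ],
)

```text
clock: 5.77
ee_pos: [0.4307, 0.3182, 0.2142]
ee_rot: [0.113, 0.994, -0.0, -0.0]
ft_force: [-0.3, -0.2, -0.1]
gripper_width: 0.213
```

```bash
cat >> h.py <<'E'
C0=np.array([.4592,.3021]);TH=np.radians(-12.9)
def g2w(p):
    p=np.array(p,float);c,s=np.cos(TH),np.sin(TH);return np.array([C0[0]+c*p[0]-s*p[1],C0[1]+s*p[0]+c*p[1],p[2]])
def w2g(p):
    p=np.array(p,float);d=p[...,:2]-C0;c,s=np.cos(TH),np.sin(TH);return np.stack([c*d[...,0]+s*d[...,1],-s*d[...,0]+c*d[...,1],p[...,2]],-1)
def projw(c,p):
    q=Rm(c['attitude']).T@(np.array(p)-np.array(c['eye']));q=np.array([q[0],-q[1],-q[2]])
    K=np.array(c['intrinsics']);th=np.arctan2(np.hypot(q[0],q[1]),q[2]);ph=np.arctan2(q[1],q[0])
    return K[0,2]+K[0,0]*th*np.cos(ph),K[1,2]+K[1,1]*th*np.sin(ph)
def cloudw(c):
    K=np.array(c['intrinsics']);v,u=np.mgrid[0:480,0:640];x=(u-K[0,2])/K[0,0];y=(v-K[1,2])/K[1,1]
    r=np.hypot(x,y)+1e-9;t=np.tan(np.minimum(r,1.5));d=np.stack([x/r*t,-y/r*t,-np.ones_like(r)],-1)*c['z_map'][...,None]
    return d@Rm(c['attitude']).T+np.array(c['eye'])
E
python3 - <<'E'
from h import *
s=arm.sense();print(s['clock'],s['joints'].round(2),w2g(s['ee_pos']),s['ee_rot'],s['ft_force'])
c=read_camera('wrist');save(c,'w1.png');print(c['eye'],c['attitude'],c['intrinsics'])
E
```

```text
5.7667 [ 0.63  0.21  1.82 -0.    1.1  -0.71] [-0.03134723  0.00934403  0.21418702] [ 1.12782250e-01  9.93619678e-01 -2.50505431e-04 -1.92927692e-04] [-0.34420763 -0.2414436  -0.12252122]
[0.35358039 0.33716279 0.38493178] [-0.11311817 -0.08893138  0.61629483  0.77425847] [[371.64829954   0.         312.73290872]
 [  0.         371.64829954 237.81100347]
 [  0.           0.           1.        ]]
```

View pics/w1.png

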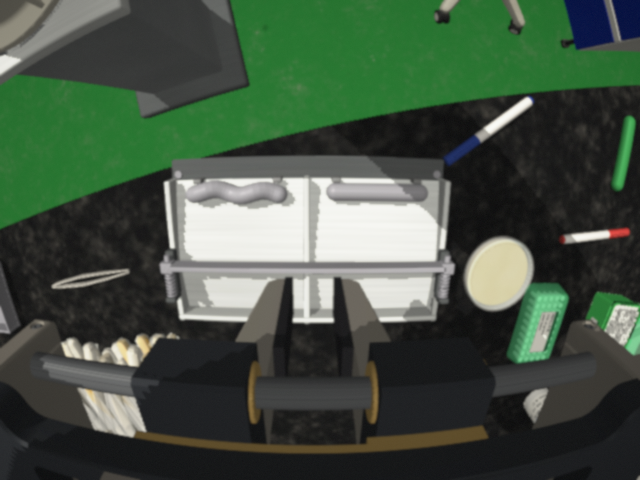

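The wrist view shows the gauge square to the tool. The bent shaft is at about (238,192), the straight one at about (377,192), and the bar at row 268. I'll overlay my gauge model to check it.

```bash
python3 - <<'E'
from h import *
c=read_camera('wrist');im=c['frame'][:,:,::-1].copy()
pts=[(-.09,.145,.006),(-.09,-.145,.006),(.09,.145,.034),(.09,-.145,.034),(.01,.145,.0614),(.01,-.145,.0614),(.015,.145,.0614),(.015,-.145,.0614),(-.065,.07,.012),(-.065,-.07,.012),(-.056,.07,.03),(-.065,.029,.024),(-.065,.111,.024),(-.065,-.029,.024),(-.065,-.111,.024)]
for p in pts:
    u,v=projw(c,g2w(p));cv2.circle(im,(int(round(u*8)),int(round(v*8))),16,(0,0,255),-1,shift=3)
cv2.imwrite('pics/w1z.png',cv2.resize(im[140:340,150:470],None,fx=2.5,fy=2.5,interpolation=cv2.INTER_CUBIC))
P=w2g(cloudw(c))
b=P[(abs(P[...,0])<.1)&(abs(P[...,1])<.15)&(P[...,2]>.056)&(P[...,2]<.068)];
for y0 in (-.12,-.07,.07,.12):
    q=b[abs(b[:,1]-y0)<.02];print('bar',y0,len(q),np.percentile(q[:,0],[5,50,95]).round(4) if len(q) else '', np.median(q[:,2]) if len(q) else '')
for r in models.masks_of('shaft_a_mid',c)[:4]:
    q=P[r['pixels']];print(round(r['conf'],2),q.mean(0).round(4),np.percentile(q,[3,97],axis=0).round(4).tolist())
for l in ['left_start','right_start','left_crest','right_crest','gauge','shaft_a_mid']:
    for r in models.place_of(l,c)[:2]:
        u,v=r['centre'];print(l,round(r['conf'],2),P[int(round(v)),int(round(u))].round(4))
E
```

```text
bar -0.12 273 [0.0139 0.0163 0.0526] 0.06064635937856616
bar -0.07 281 [0.0142 0.0158 0.0189] 0.06150125726699812
bar 0.07 286 [0.0145 0.0159 0.019 ] 0.06132573867529195
bar 0.12 234 [0.015  0.0163 0.0195] 0.061280127170803805
0.87 [-0.0523  0.0721  0.032 ] [[-0.0597, 0.0262, 0.0248], [-0.0431, 0.1202, 0.0326]]
0.82 [-0.1147  0.411   0.0144] [[-0.1613, 0.401, 0.0039], [-0.0687, 0.4245, 0.0188]]
left_start 0.78 [-0.0604  0.0739  0.0122]
right_start 0.84 [-0.06   -0.0698  0.0133]
left_crest 0.59 [0.0216 0.0727 0.021 ]
right_crest 0.15 [-0.0567 -0.0637  0.0128]
gauge 0.56 [-0.0163  0.0038  0.0327]
shaft_a_mid 0.58 [-0.12    0.4107  0.0158]
shaft_a_mid 0.56 [-0.0532  0.0738  0.0317]
```

View pics/w1z.png

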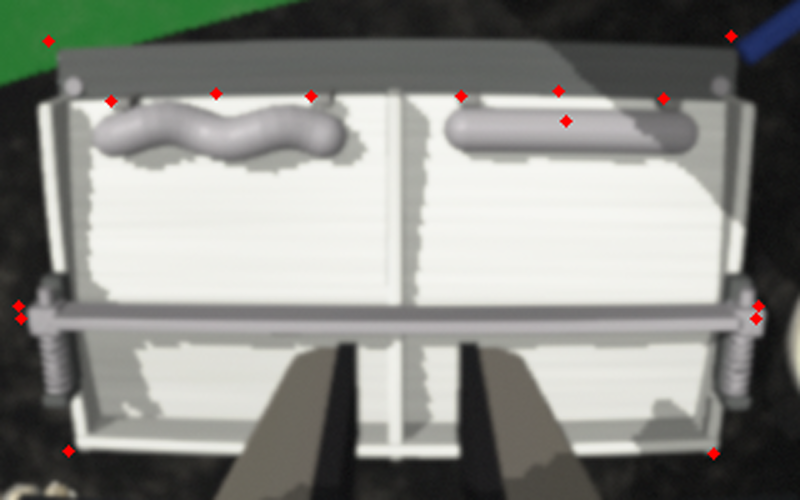

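>>> send_rows(
  plan=[
    [[1.5,2.1,0],0,2],
    [[1.5,2.1,0],0,2],
    [[1.5,2,0],0,2],
    [[0,0,4],0,2],
    [[0,0,4],0,2],
    [[0,0,4],0,2],
    [[0,0,3.5],0,2],
    [[0,0,1.5],0,2],
    [[0,0,1.5],0,2],
    [[0,0,0.5],0,2],
    [[0,0,0],0,2],
    [[0,0,0],0,2],
  ],
)

```text
clock: 7.22
ee_pos: [0.4013, 0.3878, 0.0251]
ee_rot: [0.113, 0.994, 0.0, 0.0]
ft_force: [0.7, 0.5, 0.7]
gripper_width: 0.215
```

```bash
sed -i 's/^C0=.*;TH/C0=np.array([.4634,.3027]);TH/' h.py
python3 - <<'E'
from h import *
s=arm.sense();print(s['clock'],s['joints'].round(2),w2g(s['ee_pos']).round(4),s['ft_force'],s['gripper_width'])
c=read_camera('wrist');save(c,'w2.png')
c=read_camera('side');cv2.imwrite('pics/s2.png',cv2.resize(c['frame'][230:330,260:400,::-1],None,fx=5.5,fy=5.5,interpolation=cv2.INTER_CUBIC))
E
```

```text
7.2167 [ 0.77  0.5   1.91  0.    0.73 -0.58] [-0.0796  0.069   0.0251] [0.68360485 0.48892029 0.65897213] 0.21474046982684197
```

View pics/w2.png

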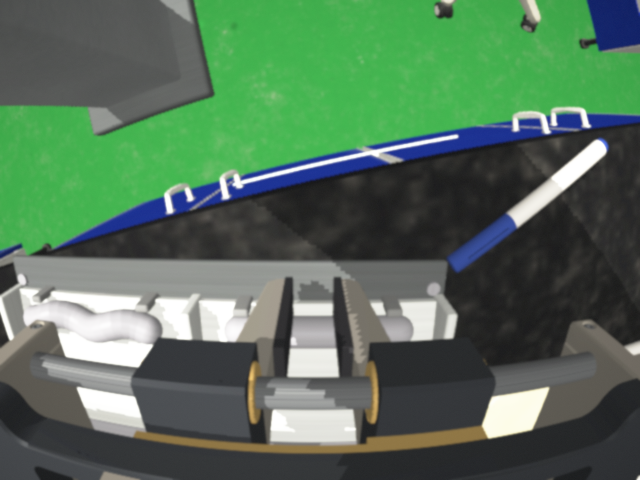

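View pics/s2.png

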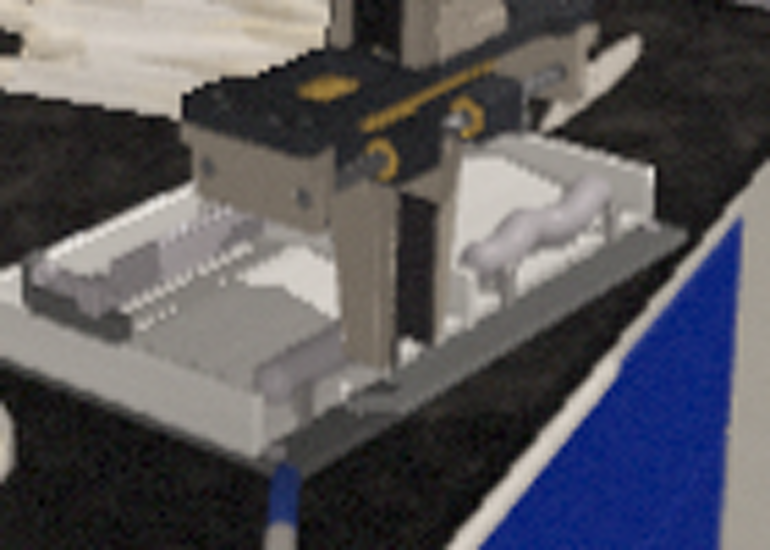

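>>> send_rows(
  plan=[
    [[0,0,0.5],0,2],
    [[0,0,0.4],0,2],
    [[0,0,0],0,2],
    [[-0.2,0,0],0,2],
    [[-0.2,0,0],0,2],
    [[-0.2,0,-0.02],0,2],
    [[-0.3,0,-0.04],0,2],
    [[-0.3,0,-0.04],0,2],
    [[-0.3,0,-0.04],0,2],
    [[-0.3,0,-0.04],0,2],
    [[-0.3,0,-0.04],0,2],
    [[-0.3,0,-0.04],0,2],
    [[-0.3,0,-0.04],0,2],
    [[-0.3,0,-0.04],0,2],
  ],
)

```text
clock: 8.48
ee_pos: [0.4305, 0.3808, 0.019]
ee_rot: [0.113, 0.994, -0.0, -0.0]
ft_force: [-0.3, 1.2, 0.9]
gripper_width: 0.218
```

```bash
python3 - <<'E'
from h import *
s=arm.sense();print(s['clock'],w2g(s['ee_pos']).round(4),s['ft_force'],s['gripper_width'])
c=read_camera('wrist');save(c,'w3.png')
c=read_camera('side');cv2.imwrite('pics/s3.png',cv2.resize(c['frame'][230:330,260:400,::-1],None,fx=5.5,fy=5.5,interpolation=cv2.INTER_CUBIC))
E
```

```text
8.4833 [-0.0495  0.0688  0.019 ] [-0.31263117  1.17935874  0.88835567] 0.21810094500218022
```

View pics/w3.png

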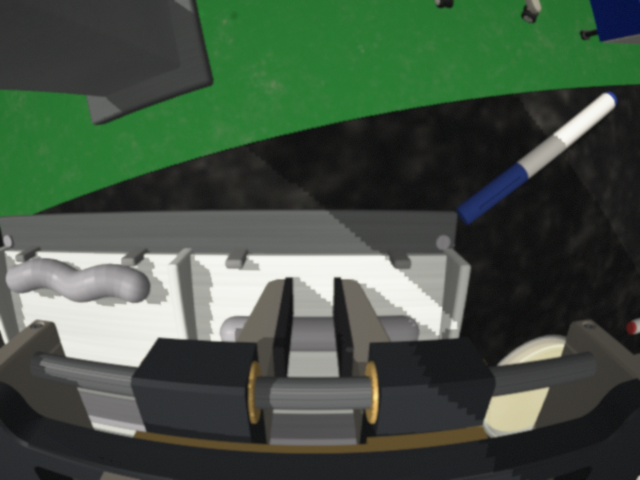

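View pics/s3.png

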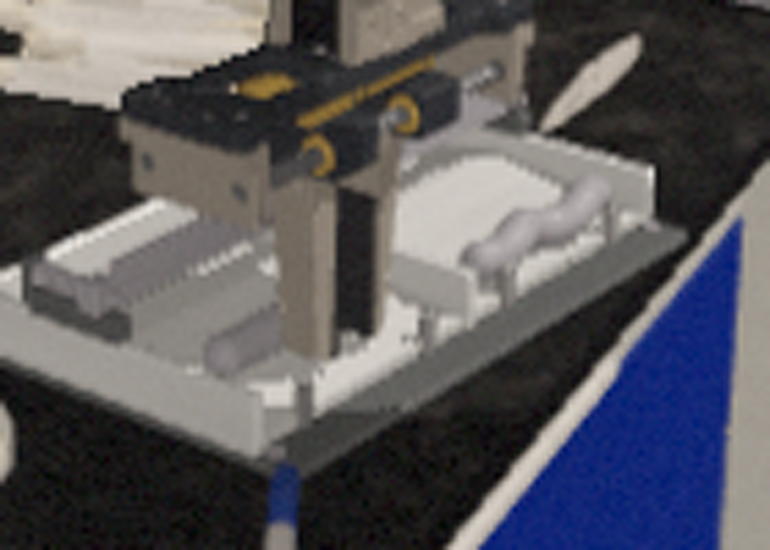

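The shaft rolls square ahead of the fingers, so I continue to just before the crest.

>>> send_rows(
  plan=[
    [[-0.3,0,-0.03],0,2],
    [[-0.3,0,-0.04],0,2],
    [[-0.3,0,-0.03],0,2],
    [[-0.3,0,-0.04],0,2],
    [[-0.3,0,-0.03],0,2],
    [[-0.3,0,-0.04],0,2],
    [[-0.3,0,-0.03],0,2],
    [[-0.3,0,-0.04],0,2],
    [[-0.3,0,-0.03],0,2],
    [[-0.3,0,-0.04],0,2],
    [[-0.3,0,-0.03],0,2],
    [[-0.3,0,-0.04],0,2],
    [[-0.3,0,-0.03],0,2],
  ],
)

```text
clock: 9.67
ee_pos: [0.4685, 0.3721, 0.0235]
ee_rot: [0.113, 0.994, 0.0, 0.0]
ft_force: [-0.4, 0.2, -0.2]
gripper_width: 0.216
```

```bash
python3 - <<'E'
from h import *
s=arm.sense();print(s['clock'],w2g(s['ee_pos']).round(4),s['ft_force'],s['gripper_width'])
c=read_camera('side');cv2.imwrite('pics/s4.png',cv2.resize(c['frame'][230:330,240:380,::-1],None,fx=5.5,fy=5.5,interpolation=cv2.INTER_CUBIC))
c=read_camera('wrist');save(c,'w4.png')
E
```

```text
9.6667 [-0.0105  0.0688  0.0235] [-0.38002427  0.16516798 -0.1698855 ] 0.21554875976196955
```

View pics/s4.png

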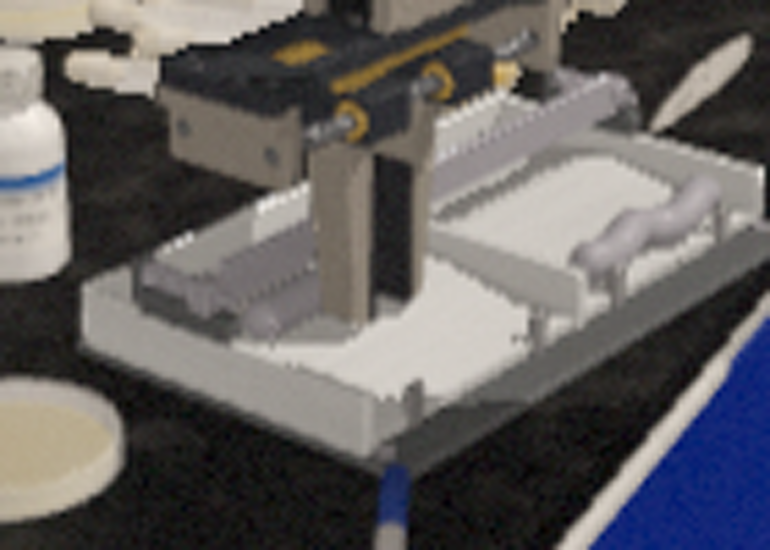

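View pics/w4.png

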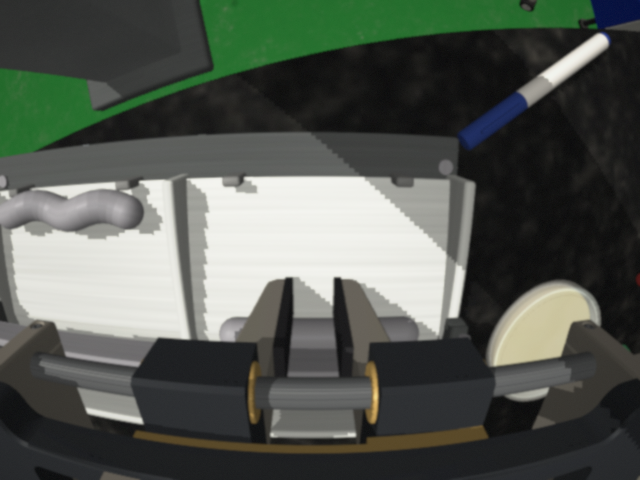

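>>> send_rows(
  plan=[
    [[-0.2,0,-0.02],0,2],
    [[-0.2,0,-0.02],0,2],
    [[-0.2,0,-0.02],0,2],
    [[-0.15,0,0],0,2],
    [[0,0,0],0,2],
    [[0,0,0],0,2],
    [[0,0,0],0,2],
  ],
)

```text
clock: 10.35
ee_pos: [0.4755, 0.3705, 0.0241]
ee_rot: [0.113, 0.994, -0.0, 0.0]
ft_force: [0.4, -0.7, -0.2]
gripper_width: 0.218
```

```bash
python3 - <<'E'
from h import *
s=arm.sense();print(s['clock'],w2g(s['ee_pos']).round(4),s['ft_force'],s['gripper_width'])
c=read_camera('side');cv2.imwrite('pics/s5.png',cv2.resize(c['frame'][230:330,240:380,::-1],None,fx=5.5,fy=5.5,interpolation=cv2.INTER_CUBIC))
c=read_camera('wrist');save(c,'w5.png')
E
```

```text
10.35 [-0.0034  0.0688  0.0241] [ 0.4254712  -0.66950671 -0.15410551] 0.21848575084795416
```

View pics/s5.png

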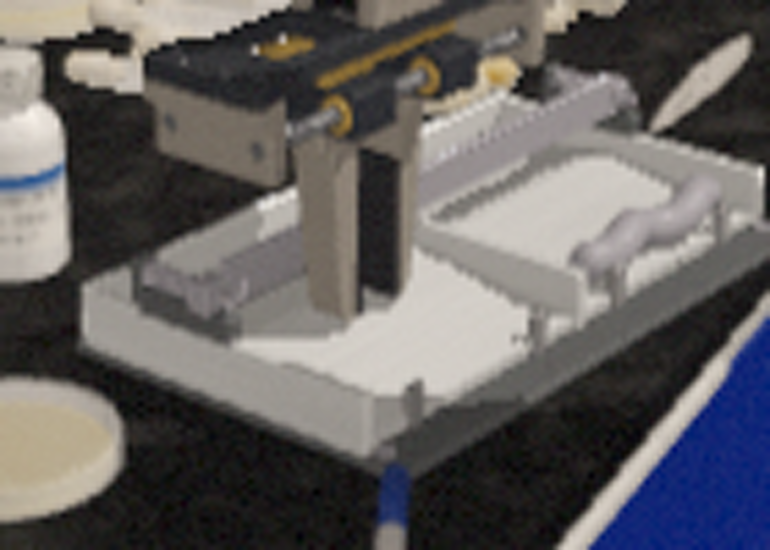

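View pics/w5.png

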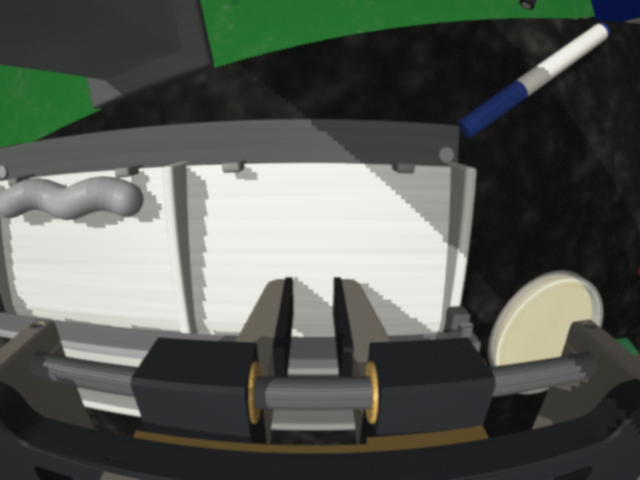

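The straight shaft dropped under the bar: none of it shows before the bar and the force is about zero. I retreat and set up behind the right shaft.

>>> send_rows(
  plan=[
    [[2,0,0],0,2],
    [[1,0,-3],0,2],
    [[1,0,-3],0,2],
    [[1,-2,0],0,2],
    [[1,-2,0],0,2],
    [[1,-2,0],0,2],
    [[1,-2,0],0,2],
    [[0,-2,0],0,2],
    [[0,-2,0],0,2],
    [[0,-1.9,0],0,2],
    [[0,0,0],0,2],
    [[0,0,0],0,2],
  ],
)

```text
clock: 11.45
ee_pos: [0.3665, 0.2527, 0.0843]
ee_rot: [0.113, 0.994, 0.0, 0.0]
ft_force: [0.1, -0.3, -0.4]
gripper_width: 0.217
```

```bash
python3 - <<'E'
from h import *
s=arm.sense();print(s['clock'],w2g(s['ee_pos']).round(4),s['ft_force'],s['gripper_width'])
c=read_camera('top');cv2.imwrite('pics/t6.png',cv2.resize(c['frame'][215:325,220:360,::-1],None,fx=5.5,fy=5.4,interpolation=cv2.INTER_CUBIC))
c=read_camera('wrist');save(c,'w6.png')
E
```

```text
11.45 [-0.0833 -0.0703  0.0843] [ 0.08087093 -0.33083484 -0.40571536] 0.21744361043638682
```

View pics/t6.png

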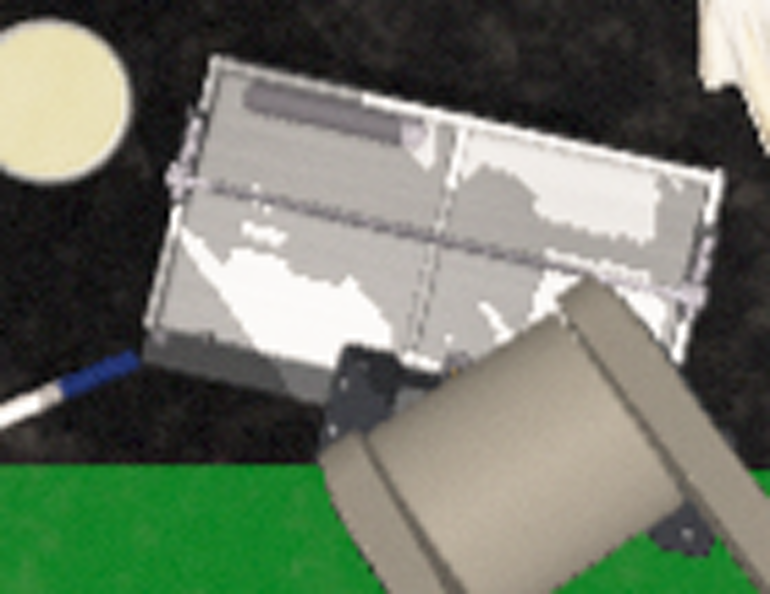

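View pics/w6.png

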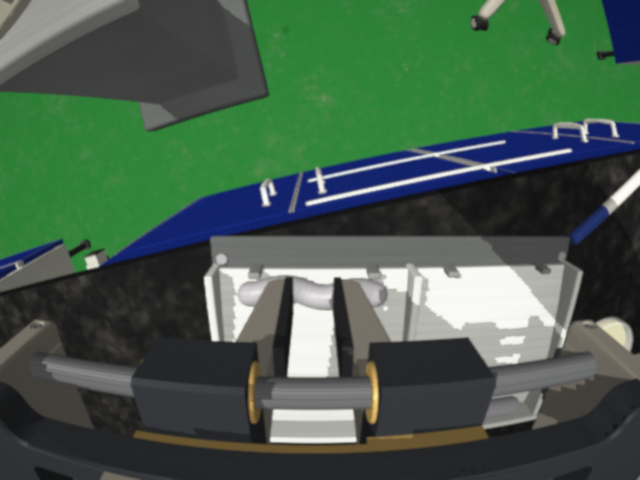

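>>> send_rows(
  plan=[
    [[0,0,3],0,2],
    [[0,0,2.5],0,2],
    [[0,0,1],0,2],
    [[0,0,0.3],0,2],
    [[0,0,0],0,2],
    [[-0.2,0,0],0,2],
    [[-0.2,0,0],0,2],
    [[-0.2,0,0],0,2],
    [[-0.2,0,-0.02],0,2],
    [[-0.2,0,-0.03],0,2],
    [[-0.2,0,-0.02],0,2],
    [[-0.2,0,-0.03],0,2],
    [[-0.2,0,-0.02],0,2],
    [[-0.2,0,-0.03],0,2],
    [[-0.2,0,-0.02],0,2],
    [[-0.2,0,-0.03],0,2],
    [[-0.2,0,-0.02],0,2],
  ],
)

```text
clock: 12.97
ee_pos: [0.39, 0.2475, 0.0183]
ee_rot: [0.113, 0.994, -0.0, -0.0]
ft_force: [-1.0, 0.1, -1.0]
gripper_width: 0.216
```

```bash
python3 - <<'E'
from h import *
s=arm.sense();print(s['clock'],w2g(s['ee_pos']).round(4),s['ft_force'],s['gripper_width'])
c=read_camera('wrist');save(c,'w7.png')
c=read_camera('side');cv2.imwrite('pics/s7.png',cv2.resize(c['frame'][220:320,280:420,::-1],None,fx=5.5,fy=5.5,interpolation=cv2.INTER_CUBIC))
E
```

```text
12.9667 [-0.0593 -0.0702  0.0183] [-1.03102324  0.06406619 -1.00252418] 0.21644755163335752
```

View pics/w7.png

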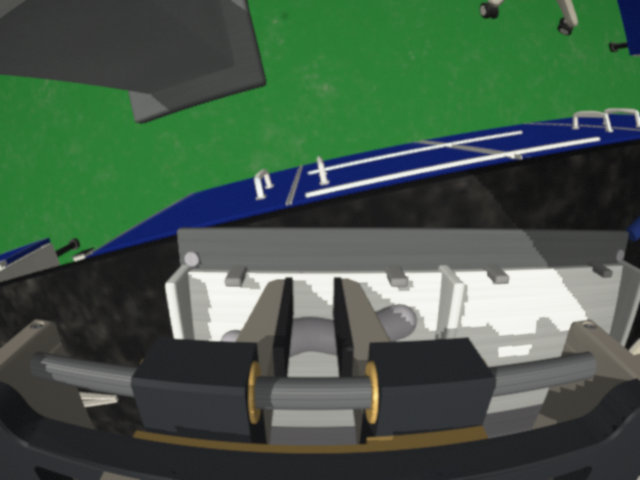

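View pics/s7.png

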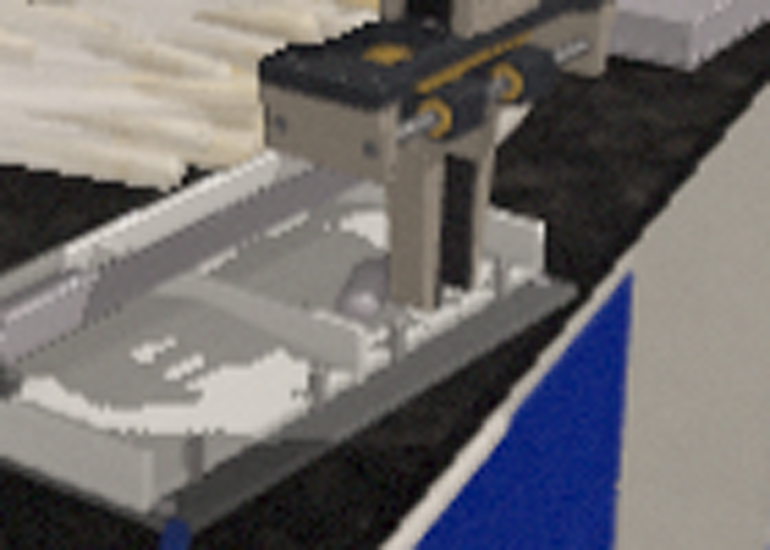

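The shaft is a little askew, with its left end lagging. Once past the pegs I widen the fingers to steady it.

>>> send_rows(
  plan=[
    [[-0.2,0,-0.03],0,2],
    [[-0.2,0,-0.02],0,2],
    [[-0.2,0,-0.03],0,2],
    [[-0.2,0,-0.02],0,2],
    [[-0.2,0,-0.03],0,2],
    [[0,0,0],0,3],
    [[0,0,0],0,4],
    [[0,0,0],0,5],
    [[0,0,0],0,5],
    [[0,0,0],0,5],
  ],
)

```text
clock: 13.9
ee_pos: [0.3994, 0.2453, 0.0196]
ee_rot: [0.113, 0.994, -0.0, -0.0]
ft_force: [-0.7, 0.3, 0.5]
gripper_width: 0.541
```

```bash
python3 - <<'E'
from h import *
s=arm.sense();print(s['clock'],w2g(s['ee_pos']).round(4),s['ft_force'],s['gripper_width'])
c=read_camera('wrist');save(c,'w8.png')
E
```

```text
13.9 [-0.0495 -0.0702  0.0196] [-0.66572147  0.26084977  0.47126524] 0.5406451414036836
```

View pics/w8.png

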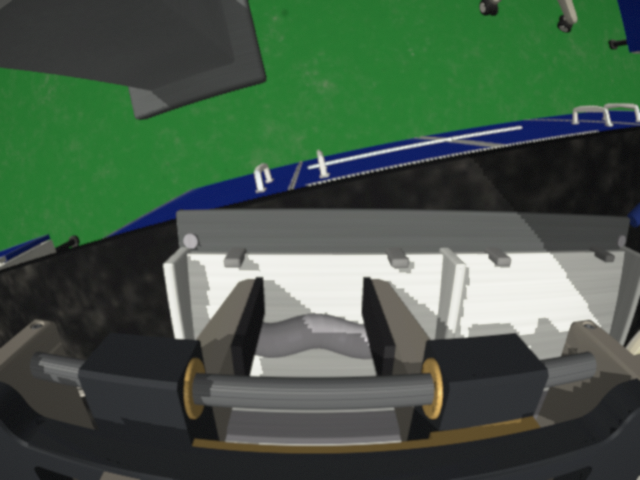

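>>> send_rows(
  plan=[
    [[-0.2,0,-0.03],0,5],
    [[-0.2,0,-0.02],0,5],
    [[-0.2,0,-0.03],0,5],
    [[-0.2,0,-0.02],0,5],
    [[-0.2,0,-0.03],0,5],
    [[-0.2,0,-0.02],0,5],
    [[-0.2,0,-0.03],0,5],
    [[-0.2,0,-0.02],0,5],
    [[-0.1,0,0],0,5],
    [[-0.1,0,0],0,5],
  ],
)

```text
clock: 14.78
ee_pos: [0.4172, 0.2413, 0.0216]
ee_rot: [0.113, 0.994, 0.0, 0.0]
ft_force: [-1.3, -0.0, 1.3]
gripper_width: 0.541
```

```bash
cat > st.py <<'E'
from h import *
import sys
f=[];s=arm.sense();print(s['clock'],w2g(s['ee_pos']).round(4),s['ft_force'].round(2),'fgx',round(float(s['ft_force'][0]*.9748-s['ft_force'][1]*.2233),2))
c=read_camera('wrist');save(c,sys.argv[1])
E
python3 st.py w9.png
```

```text
14.7833 [-0.0313 -0.0702  0.0216] [-1.3  -0.04  1.31] fgx -1.26
```

View pics/w9.png

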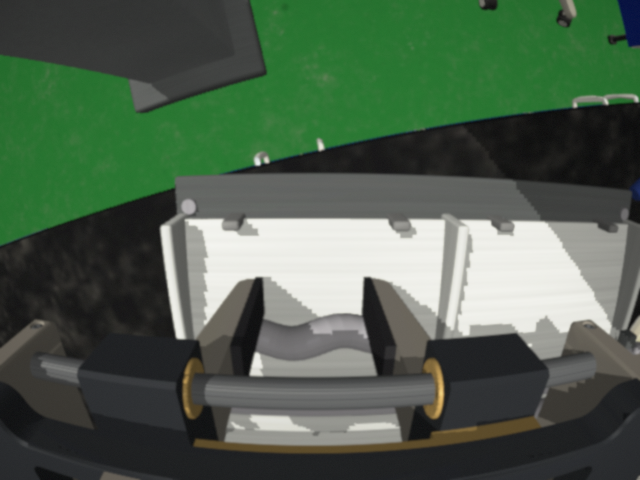

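>>> send_rows(
  plan=[
    [[-0.2,0,-0.03],0,5],
    [[-0.2,0,-0.02],0,5],
    [[-0.1,0,-0.01],0,5],
    [[-0.1,0,-0.01],0,5],
    [[0,0,0],0,5],
  ],
)

```text
clock: 15.25
ee_pos: [0.4232, 0.24, 0.0223]
ee_rot: [0.113, 0.994, 0.0, 0.0]
ft_force: [-0.6, 0.8, 0.2]
gripper_width: 0.54
```

>>> send_rows(
  plan=[
    [[-0.1,0,-0.01],0,5],
    [[-0.1,0,-0.01],0,5],
    [[0,0,0],0,5],
  ],
)

```text
clock: 15.5
ee_pos: [0.4251, 0.2395, 0.0225]
ee_rot: [0.113, 0.994, 0.0, 0.0]
ft_force: [-0.0, 0.1, 0.4]
gripper_width: 0.542
```

>>> send_rows(
  plan=[
    [[-0.1,0,-0.01],0,5],
    [[-0.1,0,-0.01],0,5],
    [[0,0,0],0,5],
  ],
)

```text
clock: 15.75
ee_pos: [0.427, 0.2391, 0.0227]
ee_rot: [0.113, 0.994, 0.0, 0.0]
ft_force: [-0.8, -0.1, -0.1]
gripper_width: 0.544
```

```bash
python3 st.py w10.png; python3 - <<'E'
from h import *
c=read_camera('top');cv2.imwrite('pics/t10.png',cv2.resize(c['frame'][215:325,220:360,::-1],None,fx=5.5,fy=5.4,interpolation=cv2.INTER_CUBIC))
c=read_camera('side');cv2.imwrite('pics/s10.png',cv2.resize(c['frame'][220:320,260:400,::-1],None,fx=5.5,fy=5.5,interpolation=cv2.INTER_CUBIC))
E
```

```text
15.75 [-0.0212 -0.0702  0.0227] [-0.79 -0.07 -0.05] fgx -0.75
```

View pics/w10.png

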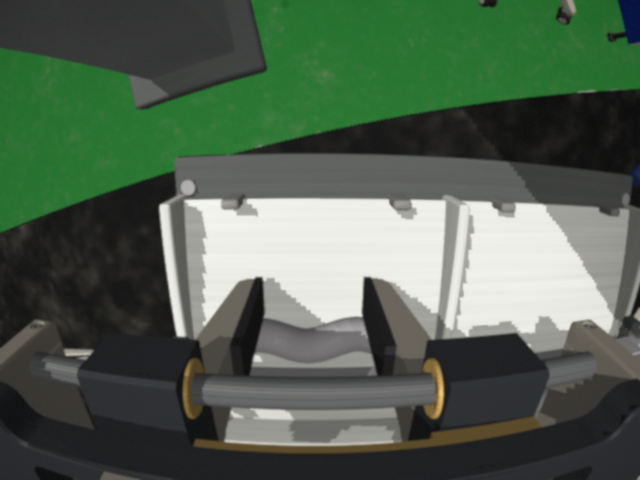

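View pics/t10.png

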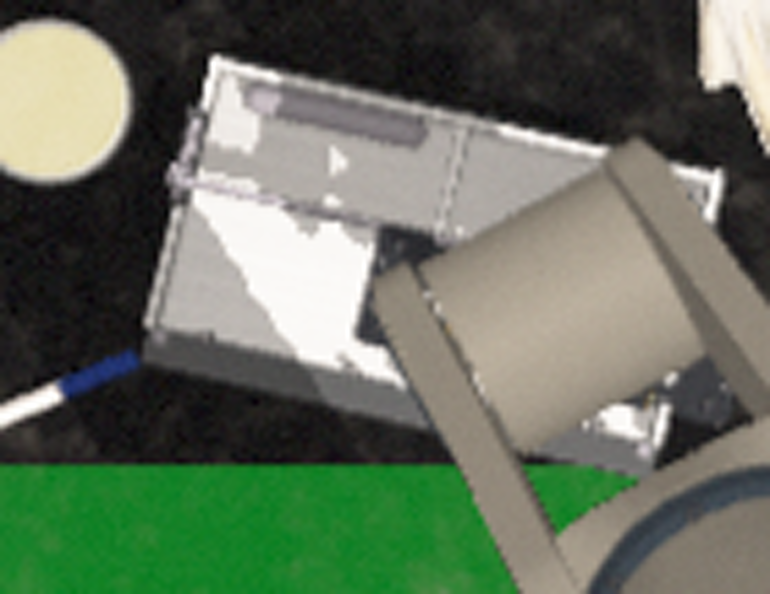

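View pics/s10.png

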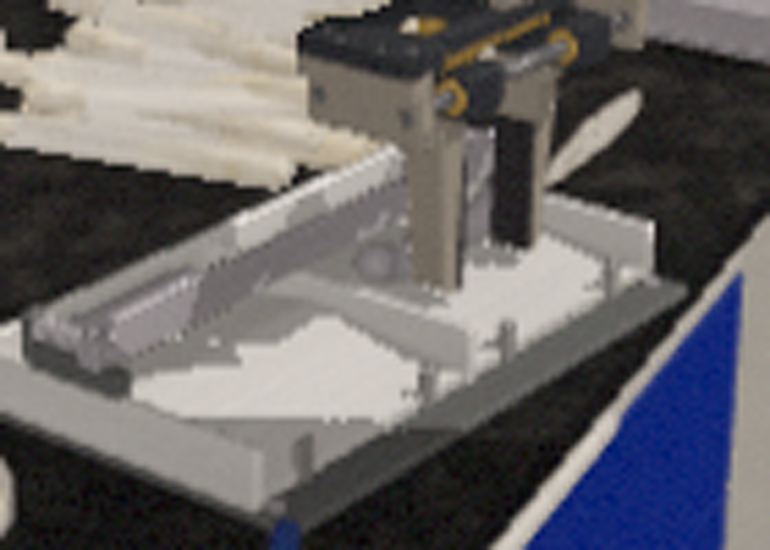

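>>> send_rows(
  plan=[
    [[-0.1,0,-0.01],0,5],
    [[-0.1,0,-0.01],0,5],
    [[0,0,0],0,5],
  ],
)

```text
clock: 16.15
ee_pos: [0.429, 0.2386, 0.0229]
ee_rot: [0.113, 0.994, 0.0, 0.0]
ft_force: [-1.2, 0.8, 0.1]
gripper_width: 0.548
```

>>> send_rows(
  plan=[
    [[-0.1,0,-0.01],0,5],
    [[-0.1,0,-0.01],0,5],
    [[0,0,0],0,5],
  ],
)

```text
clock: 16.4
ee_pos: [0.4306, 0.2381, 0.0231]
ee_rot: [0.113, 0.994, -0.0, -0.0]
ft_force: [-2.0, 0.1, 0.3]
gripper_width: 0.544
```

```bash
python3 st.py w11.png; python3 - <<'E'
from h import *
c=read_camera('side');cv2.imwrite('pics/s11.png',cv2.resize(c['frame'][220:320,260:400,::-1],None,fx=5.5,fy=5.5,interpolation=cv2.INTER_CUBIC))
E
```

```text
16.4 [-0.0175 -0.0703  0.0231] [-2.05  0.14  0.28] fgx -2.03
```

View pics/s11.png

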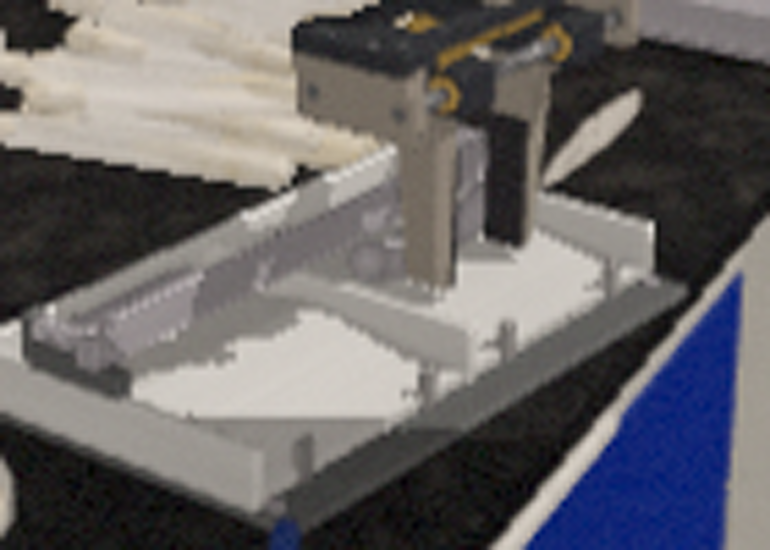

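>>> send_rows(
  plan=[
    [[-0.1,0,-0.01],0,5],
    [[-0.1,0,-0.01],0,5],
    [[0,0,0],0,5],
  ],
)

```text
clock: 16.75
ee_pos: [0.4322, 0.2376, 0.0232]
ee_rot: [0.113, 0.994, -0.0, -0.0]
ft_force: [-5.2, 1.2, 0.8]
gripper_width: 0.541
```

>>> send_rows(
  plan=[
    [[0,0,0],0,5],
  ],
)

```text
clock: 16.83
ee_pos: [0.4322, 0.2376, 0.0232]
ee_rot: [0.113, 0.994, -0.0, -0.0]
ft_force: [-4.7, 1.3, 2.1]
gripper_width: 0.546
```

```bash
python3 st.py w12.png; python3 - <<'E'
from h import *
c=read_camera('side');cv2.imwrite('pics/s12.png',cv2.resize(c['frame'][220:320,260:400,::-1],None,fx=5.5,fy=5.5,interpolation=cv2.INTER_CUBIC))
a=cv2.imread('pics/t10.png');c=read_camera('top');b=cv2.resize(c['frame'][215:325,220:360,::-1],None,fx=5.5,fy=5.4,interpolation=cv2.INTER_CUBIC)
cv2.imwrite('pics/t12.png',np.vstack([a[130:280,120:470],b[130:280,120:470]]))
E
```

```text
16.8333 [-0.0158 -0.0705  0.0232] [-4.75  1.26  2.13] fgx -4.91
```

View pics/t12.png

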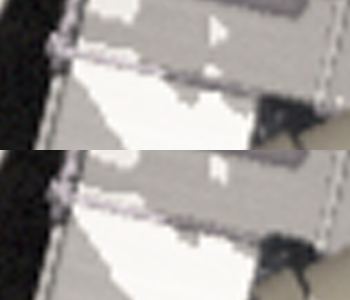

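View pics/s12.png

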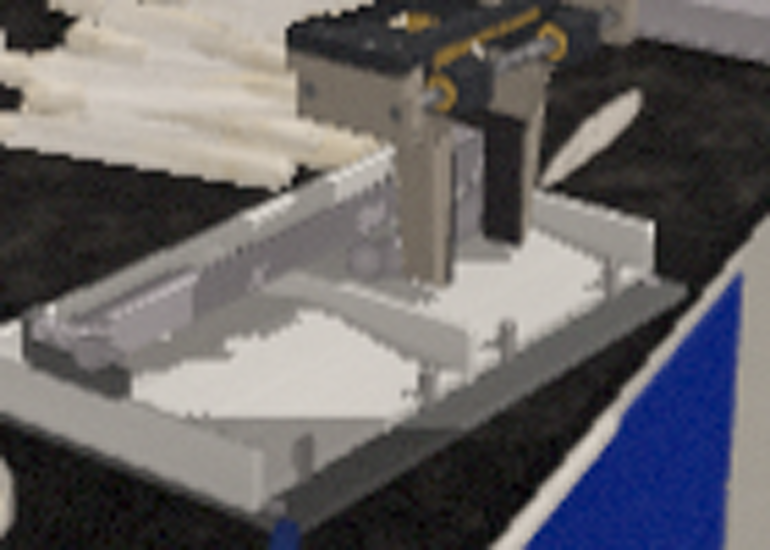

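```bash
python3 - <<'E'
from h import *
a=cv2.imread('pics/t10.png').astype(np.float32).mean(2)
c=read_camera('top');b=cv2.resize(c['frame'][215:325,220:360,::-1],None,fx=5.5,fy=5.4,interpolation=cv2.INTER_CUBIC).astype(np.float32).mean(2)
save(c,'top13.png')
for nm,(r0,r1,c0,c1) in dict(barend=(165,205,160,192),bar=(175,225,200,340),wall=(45,75,205,400),pegplate=(330,380,140,300)).items():
    t=b[r0:r1,c0:c1];R0=cv2.matchTemplate(a[r0-20:r1+20,c0-15:c1+15],t,cv2.TM_CCOEFF_NORMED);_,m,_,p=cv2.minMaxLoc(R0);print(nm,round(m,3),'shift now rel t10 (zoom px)',15-p[0],20-p[1])
s=arm.sense();print(s['clock'],s['ft_force'])
E
```

```text
barend 0.965 shift now rel t10 (zoom px) 1 -3
bar 0.934 shift now rel t10 (zoom px) 2 -5
wall 0.998 shift now rel t10 (zoom px) 0 0
pegplate 0.997 shift now rel t10 (zoom px) 0 0
17.0333 [-4.92916295  1.00484929  0.82052201]
```

>>> send_rows(
  plan=[
    [[-0.1,0,-0.01],0,5],
    [[0,0,0],0,5],
    [[0,0,0],0,5],
  ],
)

```text
clock: 17.28
ee_pos: [0.4332, 0.2373, 0.0233]
ee_rot: [0.113, 0.994, -0.0, -0.0]
ft_force: [-5.3, 0.4, 1.5]
gripper_width: 0.544
```

```bash
python3 - <<'E'
from h import *
a=cv2.imread('pics/t10.png').astype(np.float32).mean(2)
c=read_camera('top');b=cv2.resize(c['frame'][215:325,220:360,::-1],None,fx=5.5,fy=5.4,interpolation=cv2.INTER_CUBIC).astype(np.float32).mean(2)
for nm,(r0,r1,c0,c1) in dict(barend=(165,205,160,192),bar=(175,225,200,340)).items():
    t=b[r0:r1,c0:c1];R0=cv2.matchTemplate(a[r0-20:r1+20,c0-15:c1+15],t,cv2.TM_CCOEFF_NORMED);_,m,_,p=cv2.minMaxLoc(R0);print(nm,round(m,3),15-p[0],20-p[1])
s=arm.sense();print(s['clock'],s['ft_force'],w2g(s['ee_pos']))
E
```

```text
barend 0.952 1 -4
bar 0.943 2 -6
17.3333 [-5.37233817  1.26754062  1.81437612] [-0.01488484 -0.07044472  0.02328191]
```

Force is about 5 N and the bar is visibly displaced 2–4 mm, so the right shaft has been tested. I ease off and let it roll back behind the fingers.

>>> send_rows(
  plan=[
    [[0.1,0,0.01],0,5],
    [[0.1,0,0.01],0,5],
    [[0.1,0,0.01],0,5],
    [[0.2,0,0.02],0,5],
    [[0.2,0,0.02],0,5],
    [[0.2,0,0.03],0,5],
    [[0.2,0,0.02],0,5],
    [[0.2,0,0.03],0,5],
    [[0.2,0,0.02],0,5],
    [[0.2,0,0.03],0,5],
    [[0.2,0,0.02],0,5],
    [[0.2,0,0.03],0,5],
    [[0.2,0,0.02],0,5],
    [[0.2,0,0.03],0,5],
    [[0.2,0,0.02],0,5],
    [[0.2,0,0.03],0,5],
    [[0.2,0,0.02],0,5],
    [[0.2,0,0.03],0,5],
    [[0.2,0,0.02],0,5],
  ],
)

```text
clock: 18.92
ee_pos: [0.3993, 0.2454, 0.0192]
ee_rot: [0.113, 0.994, 0.0, -0.0]
ft_force: [0.1, 0.3, -0.3]
gripper_width: 0.544
```

```bash
python3 st.py w14.png
```

```text
18.9167 [-0.0497 -0.0702  0.0192] [ 0.14  0.3  -0.31] fgx 0.07
```

View pics/w14.png

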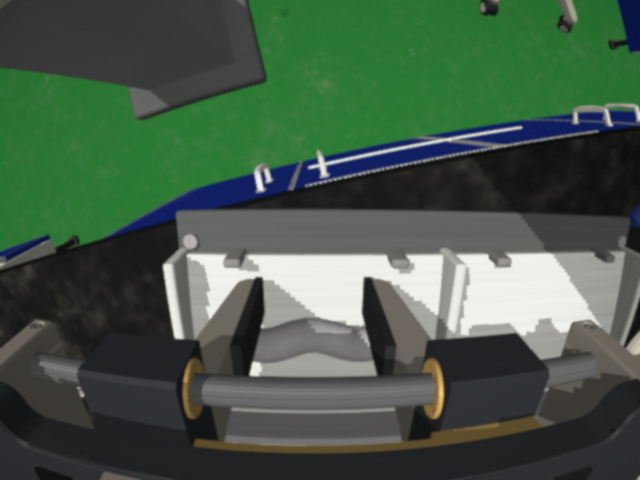

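>>> send_rows(
  plan=[
    [[0,0,0],0,4],
    [[0,0,0],0,3],
    [[0,0,0],0,2],
    [[0,0,0],0,2],
    [[0,0,0],0,2],
    [[0.2,0,0.03],0,2],
    [[0.2,0,0.02],0,2],
    [[0.2,0,0.03],0,2],
    [[0.2,0,0.02],0,2],
    [[0.2,0,0.03],0,2],
    [[0.2,0,0.02],0,2],
    [[0.2,0,0.03],0,2],
    [[0.2,0,0.02],0,2],
    [[0.2,0,0],0,2],
    [[0.2,0,0],0,2],
    [[0.2,0,0],0,2],
    [[0.2,0,0],0,2],
    [[0.3,0,0],0,2],
    [[0.3,0,0],0,2],
    [[0.3,0,0],0,2],
  ],
)

```text
clock: 20.63
ee_pos: [0.3671, 0.2528, 0.0172]
ee_rot: [0.113, 0.994, 0.0, 0.0]
ft_force: [-0.4, 0.2, -0.1]
gripper_width: 0.217
```

>>> send_rows(
  plan=[
    [[0,0,-3],0,3],
    [[0,0,-4],0,5],
    [[0,0,-4],0,5],
    [[0,0,0],0.12,5],
    [[0,0,0],0.12,5],
    [[0,0,0],0.12,5],
    [[0,0,0],0.12,5],
    [[0,0,0],0.12,5],
    [[0,0,0],0.12,5],
    [[0,0,0],0.12,5],
    [[0,0,0],0.12,5],
    [[0,0,0],0.12,5],
    [[0,0,0],0.12,5],
    [[0,0,0],0.12,5],
    [[0,0,0],0.12,5],
    [[0,0,0],0.12,5],
    [[0,0,0],0.01,5],
    [[0,0,0],0,5],
  ],
)

```text
clock: 22.13
ee_pos: [0.3672, 0.2527, 0.1271]
ee_rot: [0.781, 0.624, -0.0, -0.0]
ft_force: [0.6, 0.5, 0.4]
gripper_width: 0.545
```

```bash
python3 - <<'E'
from h import *
s=arm.sense();print(s['clock'],w2g(s['ee_pos']).round(4),s['ee_rot'],s['joints'].round(2))
c=read_camera('wrist');save(c,'w15.png');P=w2g(cloudw(c))
m=(P[...,0]>-.09)&(P[...,0]<.0)&(P[...,1]<-.005)&(P[...,1]>-.135)&(P[...,2]>.029-0*P[...,0])&(P[...,2]<.05)
lane=.012+.1228*(P[...,0]+.065)
m=(P[...,0]>-.068)&(P[...,0]<.0)&(abs(P[...,1]+.07)<.062)&(P[...,2]-lane>.008)&(P[...,2]<.05)
q=P[m];print(len(q),q.mean(0),np.percentile(q,[2,98],axis=0).round(4))
for y in np.arange(-.125,-.01,.01):
    r=q[abs(q[:,1]-y)<.005]
    if len(r)>5: 
        i=r[r[:,2]>np.percentile(r[:,2],85)]
        print(round(y,3),len(r),np.percentile(r[:,0],[3,97]).round(4),'ridge',i.mean(0).round(4))
E
```

```text
22.1333 [-0.0827 -0.0702  0.1271] [ 7.81113124e-01  6.24389529e-01 -5.53104670e-05 -7.27723609e-06] [0.6  0.19 2.09 0.   0.86 0.82]
3157 [-0.05628746 -0.06488939  0.03223993] [[-0.0665 -0.1138  0.0241]
 [-0.0458 -0.0194  0.0375]]
-0.115 166 [-0.0666 -0.0457] ridge [-0.053  -0.1121  0.0372]
-0.105 315 [-0.0667 -0.0466] ridge [-0.0549 -0.1058  0.0377]
-0.095 314 [-0.0663 -0.0492] ridge [-0.0567 -0.0976  0.0362]
-0.085 301 [-0.0649 -0.048 ] ridge [-0.0569 -0.0868  0.0332]
-0.075 281 [-0.0623 -0.0449] ridge [-0.053  -0.0719  0.0344]
-0.065 298 [-0.062  -0.0444] ridge [-0.0541 -0.0627  0.0371]
-0.055 337 [-0.065  -0.0468] ridge [-0.056  -0.0554  0.0375]
-0.045 347 [-0.0671 -0.0502] ridge [-0.0577 -0.0478  0.0357]
-0.035 337 [-0.0651 -0.0481] ridge [-0.0569 -0.0365  0.0327]
-0.025 387 [-0.0673 -0.0461] ridge [-0.053  -0.0259  0.0329]
-0.015 74 [-0.0594 -0.0487] ridge [-0.0533 -0.0193  0.0307]
```

View pics/w15.png

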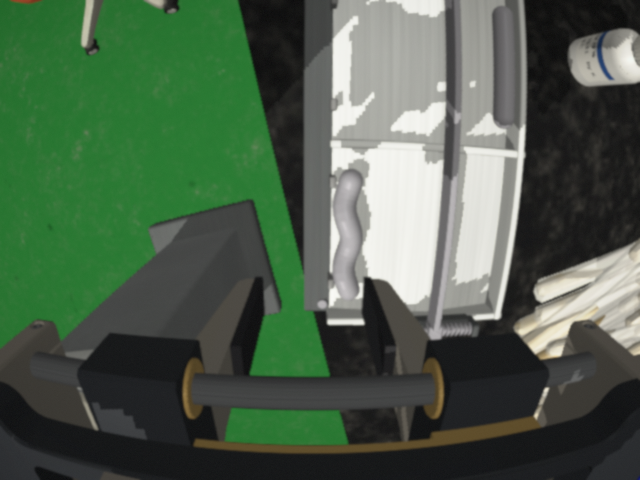

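>>> send_rows(
  plan=[
    [[0.2,1.5,0],0,3.6],
    [[0,1.4,0],0,3.6],
    [[0,0,3],0,3.6],
    [[0,0,3],0,3.6],
    [[0,0,2.5],0,3.6],
    [[0,0,1.2],0,3.6],
    [[0,0,0.6],0,3.6],
    [[0,0,0.3],0,3.6],
    [[0,0,0],0,3.6],
    [[0,0,0],0,3.6],
  ],
)

```text
clock: 23.02
ee_pos: [0.397, 0.2485, 0.0218]
ee_rot: [0.782, 0.623, 0.001, 0.0]
ft_force: [0.6, 0.2, -0.9]
gripper_width: 0.393
```

```bash
python3 st.py w16.png
```

```text
23.0167 [-0.0526 -0.0677  0.0218] [ 0.56  0.15 -0.95] fgx 0.51
```

View pics/w16.png

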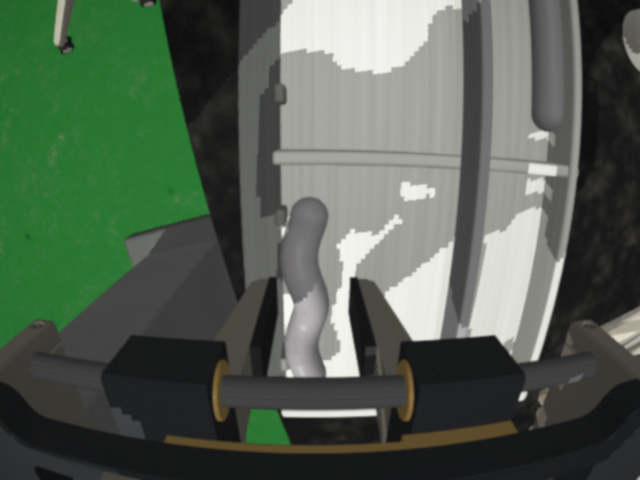

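>>> send_rows(
  plan=[
    [[0,0,0.2],0,3.6],
    [[0,0,0],0,2.8],
    [[0,0,0.1],0,2.4],
    [[0,0,0],0,1.5],
    [[0,0,0],0,1],
    [[0,0,0],0,0.5],
    [[0,0,0],0,0.5],
    [[0,0,0],0,0.5],
    [[0,0,0],0,0.5],
  ],
)

```text
clock: 23.82
ee_pos: [0.396, 0.2482, 0.0182]
ee_rot: [0.782, 0.623, -0.0, -0.0]
ft_force: [-1.0, -0.1, 1.0]
gripper_width: 0.2
```

```bash
python3 st.py w17.png
```

```text
23.8167 [-0.0535 -0.0682  0.0182] [-1.01 -0.15  1.01] fgx -0.95
```

View pics/w17.png

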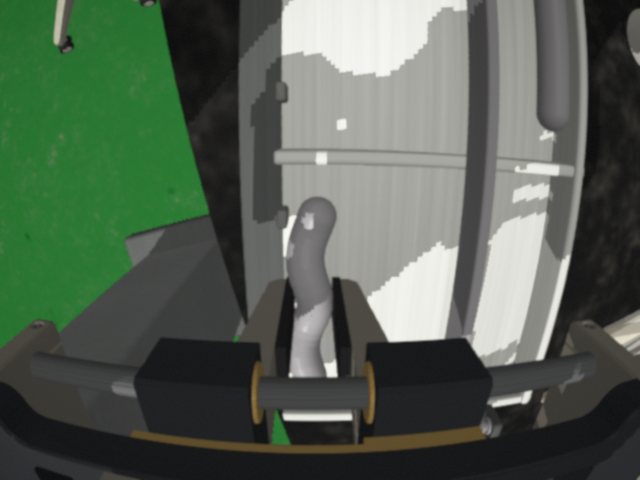

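Gripped at about 18 mm opening (0.2 × 92), so I lift slowly and check.

>>> send_rows(
  plan=[
    [[0,0,0],0,0.5],
    [[0,0,-0.5],0,0.5],
    [[0,0,-1],0,0.5],
    [[0,0,-1.5],0,0.5],
    [[0,0,-2],0,0.5],
    [[0,0,-2],0,0.5],
    [[0,0,-2],0,0.5],
    [[0,0,0],0,0.5],
  ],
)

```text
clock: 24.53
ee_pos: [0.3981, 0.2494, 0.1121]
ee_rot: [0.782, 0.623, 0.003, 0.0]
ft_force: [1.9, 0.3, -1.4]
gripper_width: 0.201
```

```bash
python3 st.py w18.png; python3 - <<'E'
from h import *
c=read_camera('top');save(c,'t18.png');P=cloud(c)
print(arm.sense()['gripper_width'])
h=P[:,:,2];m=(abs(P[...,0]-.43)<.1)&(abs(P[...,1]+.24)<.13)&(h>.021)&(h<.04)
q=P[m][:,:2].astype(np.float32);print(len(q),cv2.minAreaRect(q))
E
```

```text
24.5333 [-0.0517 -0.0665  0.1121] [ 1.86  0.32 -1.37] fgx 1.74
0.20391577872370983
316 ((0.4548851251602173, -0.25861960649490356), (0.20369862020015717, 0.17184597253799438), 80.88365173339844)
```

View pics/w18.png

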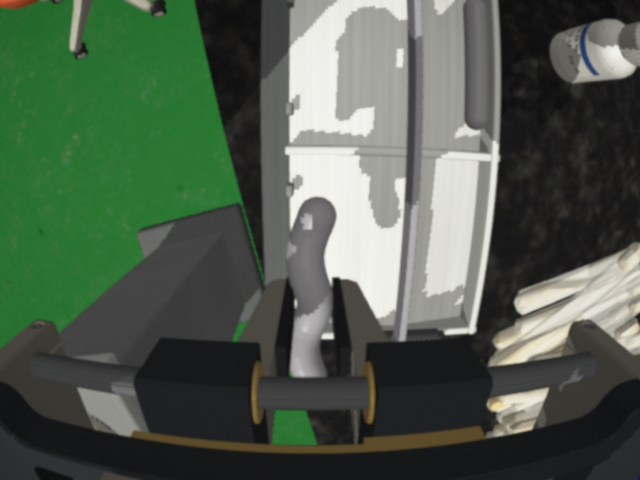

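View pics/t18.png

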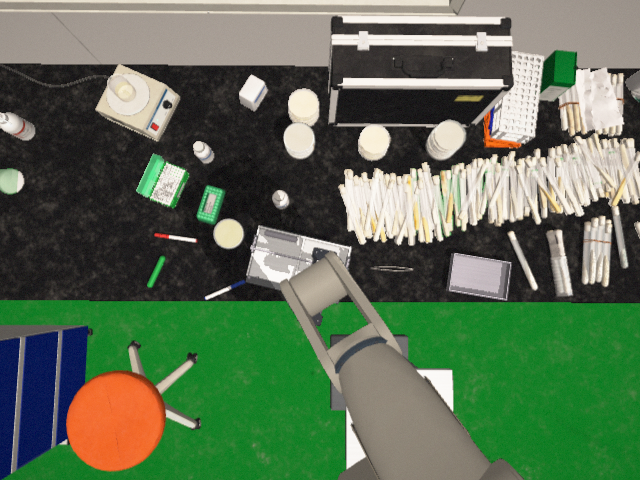

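>>> send_rows(
  plan=[
    [[0,0,-1.5],0,0.5],
    [[-1.5,0.4,-1.5],0,0.5],
    [[-3,0.9,0],0,0.5],
    [[-3,0.9,0],0,0.5],
    [[-3,0.9,0],0,0.5],
    [[-3,0.9,0],0,0.5],
    [[-3,0.9,0],0,0.5],
    [[-3,0.9,0],0,0.5],
    [[-3,0.9,0],0,0.5],
    [[-3,0.9,0],0,0.5],
    [[-3,0.9,0],0,0.5],
    [[-3,0.9,0],0,0.5],
    [[-3,0.9,0],0,0.5],
    [[-3,0.9,0],0,0.5],
    [[-3,0.9,0],0,0.5],
    [[-3,0.9,0],0,0.5],
    [[-2,0.5,0],0,0.5],
    [[-1.5,0.3,0],0,0.5],
    [[0,0,0],0,0.5],
    [[0,0,0],0,0.5],
  ],
)

```text
clock: 26.3
ee_pos: [0.4248, -0.2407, 0.137]
ee_rot: [0.783, 0.623, -0.0, -0.001]
ft_force: [-0.4, 0.1, -3.0]
gripper_width: 0.204
```

```bash
python3 - <<'E'
from h import *
s=arm.sense();print(s['clock'],s['ee_pos'],s['gripper_width'],s['joints'].round(2))
c=read_camera('wrist');save(c,'w19.png')
P=cloudw(c)
for r in models.place_of('tray_in',c)[:2]: print(r['conf'],r['centre'],P[int(r['centre'][1]),int(r['centre'][0])])
r=models.masks_of('tray_in',c)
if r:
    q=P[r[0]['pixels']];q=q[(q[:,2]>.022)&(q[:,2]<.035)];print(len(q),cv2.minAreaRect(q[:,:2].astype(np.float32)))
E
```

```text
26.3 [ 0.42479822 -0.24069265  0.1369542 ] 0.203842253510222 [-0.52  0.24  1.99  0.    0.91 -0.29]
0.55 [318.9, 228.9] [ 0.43726183 -0.20284089  0.15156841]
3165 ((0.42968809604644775, -0.24029965698719025), (0.17498323321342468, 0.11565979570150375), 80.61925506591797)
```

View pics/w19.png

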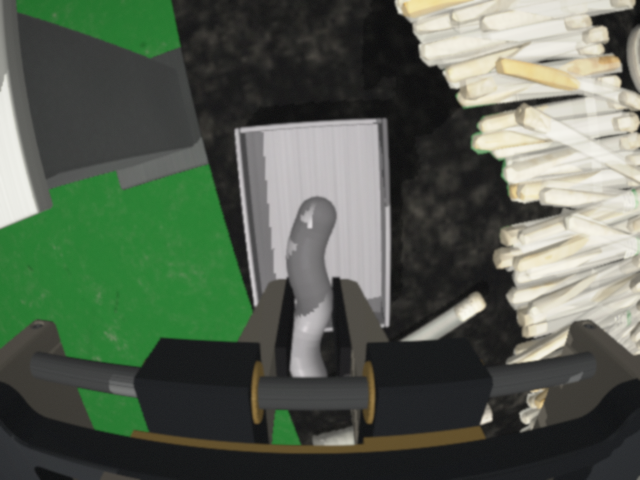

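The tray measures 175 × 116 mm with its centre at (0.430, -0.240), and the shaft is right over it. Lowering.

>>> send_rows(
  plan=[
    [[0.1,0.5,0],-0.06,0.5],
    [[0,0,3],0,0.5],
    [[0,0,3],0,0.5],
    [[0,0,3],0,0.5],
    [[0,0,1.5],0,0.5],
    [[0,0,0.8],0,0.5],
    [[0,0,0.6],0,0.5],
    [[0,0,0.4],0,0.5],
    [[0,0,0.2],0,0.5],
    [[0,0,0],0,0.5],
    [[0,0,0],0,0.5],
  ],
)

```text
clock: 27.37
ee_pos: [0.4315, -0.2412, 0.0139]
ee_rot: [0.763, 0.646, 0.0, 0.001]
ft_force: [1.2, -0.5, -2.0]
gripper_width: 0.205
```

>>> send_rows(
  plan=[
    [[0,0,0.1],0,0.5],
    [[0,0,0.1],0,0.5],
    [[0,0,0.1],0,0.5],
    [[0,0,0],0,0.5],
    [[0,0,0],0,0.5],
  ],
)

```text
clock: 27.78
ee_pos: [0.4308, -0.2409, 0.0102]
ee_rot: [0.763, 0.646, -0.0, -0.0]
ft_force: [0.7, -0.8, -2.8]
gripper_width: 0.204
```

Still no contact at tip height 10 mm, so I go slightly lower and then open gently.

>>> send_rows(
  plan=[
    [[0,0,0.1],0,0.5],
    [[0,0,0.1],0,0.5],
    [[0,0,0],0,0.5],
    [[0,0,0],0,2],
    [[0,0,0],0,2.4],
    [[0,0,0],0,2.8],
    [[0,0,0],0,3.4],
    [[0,0,0],0,4],
    [[0,0,0],0,4],
    [[0,0,0],0,4],
    [[0,0,0],0,4],
  ],
)

```text
clock: 28.7
ee_pos: [0.4308, -0.2409, 0.0081]
ee_rot: [0.763, 0.646, -0.0, -0.0]
ft_force: [0.6, -0.1, 0.2]
gripper_width: 0.432
```

```bash
python3 st.py w20.png
```

```text
28.7 [ 0.0896 -0.5371  0.0081] [ 0.58 -0.06  0.23] fgx 0.57
```

View pics/w20.png

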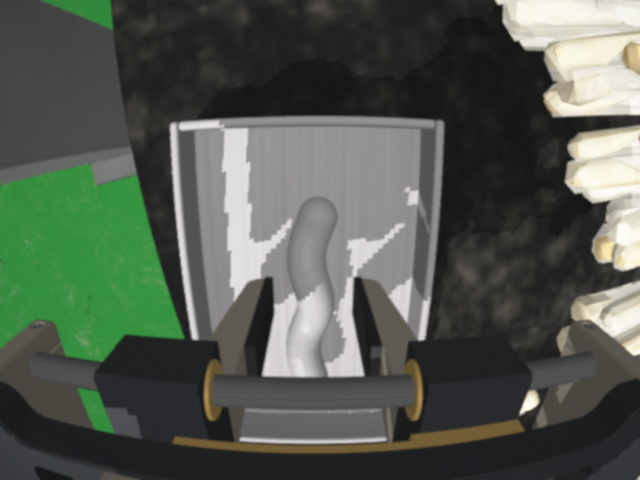

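The shaft is released and lies in the tray. Retreating upwards.

>>> send_rows(
  plan=[
    [[0,0,-0.5],0,4],
    [[0,0,-1],0,4],
    [[0,0,-3],0,4],
    [[0,0,-4],0,4],
    [[0,0,-4],0,4],
    [[0,0,-4],0,4],
    [[-4,0,0],0,4],
    [[-4,0,0],0,4],
    [[-4,0,0],0,4],
    [[-4,0,0],0,4],
    [[-4,0,0],0,4],
    [[-4,0,0],0,4],
    [[0,0,0],0,4],
    [[0,0,0],0,4],
  ],
)

```text
clock: 29.92
ee_pos: [0.3906, -0.4793, 0.1738]
ee_rot: [0.764, 0.645, 0.0, 0.0]
ft_force: [0.1, 0.5, 0.1]
gripper_width: 0.436
```

```bash
python3 - <<'E'
from h import *
s=arm.sense();print(s['clock'],s['ee_pos'],s['ft_force'])
c=read_camera('top');save(c,'t21.png');P=cloud(c)
q=P[(abs(P[...,0]-.43)<.04)&(abs(P[...,1]+.24)<.07)&(P[...,2]>.014)&(P[...,2]<.05)];print('shaft b',len(q),q.mean(0),q.max(0)[2])
a=cv2.imread('pics/top0.png');b=c['frame'][:,:,::-1]
d=cv2.absdiff(a,b).max(2);cv2.imwrite('pics/t21z.png',cv2.resize(b[180:320,200:530],None,fx=2.4,fy=2.4,interpolation=cv2.INTER_CUBIC))
A=a.astype(np.float32).mean(2);B=b.astype(np.float32).mean(2)
for nm,(r0,r1,c0,c1) in dict(bar=(247,252,253,263),barR=(255,275,341,351),dish=(218,252,210,246),pen=(278,300,204,243),tw=(262,274,368,416),reag=(188,212,270,292)).items():
    R0=cv2.matchTemplate(A[r0-5:r1+5,c0-5:c1+5],B[r0:r1,c0:c1],cv2.TM_CCOEFF_NORMED);_,m,_,p=cv2.minMaxLoc(R0);print(nm,round(m,3),5-p[0],5-p[1])
E
```

```text
29.9167 [ 0.39062519 -0.47929242  0.17380939] [0.06872892 0.50312014 0.11216498]
shaft b 199 [ 0.42978134 -0.23965288  0.02281432] 0.03131204221568451
bar 0.999 0 0
barR 0.962 0 0
dish 1.0 0 0
pen 0.998 0 0
tw 0.995 0 0
reag 0.936 0 0
```

View pics/t21z.png

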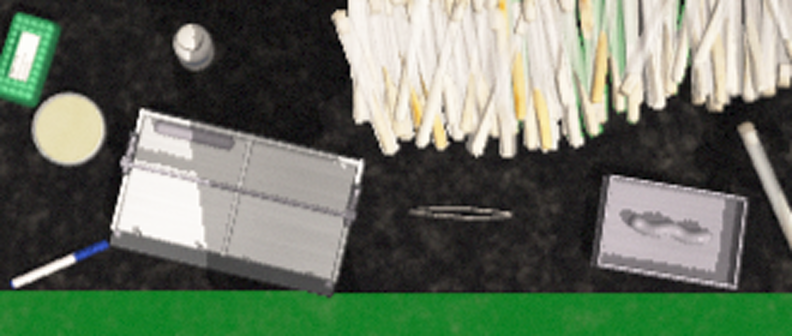

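The straight shaft is in the trough and the warped one in the tray. The bar is back in place and the bystanders haven't moved. Handing in.

```bash
python3 -c "
from cell import ticket
print(ticket.job_done())"
```

```text
the job is handed in; nothing more can be done
None
```

I tested both shafts and handed the job in with the straight one in the trough and the warped one in the steel tray. No verdict was reported, and the last robot clock reading before hand-in was 29.9 s of the 66 s allowed.

- **Left shaft (straight):** I rolled it up the lane. It passed under the bar and dropped into the trough, and I never lifted it.
- **Right shaft (warped):** It stopped at the bar. I eased off at about 5 N; in the top camera the bar had given roughly 2–4 mm, well under the 10 mm limit. It went slightly askew near the pegs, so I widened the fingers and it squared up. I then let it roll back to the pegs, gripped it at its middle and laid it in the tray.

**Last checks:**
- The top camera puts the warped shaft at (0.430, -0.240), which matches the tray centre.
- The straight shaft is visible in the trough.
- The bar and all four bystanders show no shift from the first picture.
- The gripper was clear, with the force reading close to zero.

**Disagreements on the way:**
- My first gauge pose was about 4 mm off along the rolling direction compared with the wrist camera. I corrected it before pushing.
- The bar travel is only an estimate: the force reading is noisy by about 1 N, and the image measurement is limited to about half a pixel, or 1–2 mm.

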